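# Draw the lint roller from its stand and hold it level for peeling

### The job

The lint roller's sheet is used up: draw the roller out of its leaning stand, turn it until it lies level, and hold it still with the middle of the white roll over the middle of the sheet tray, at least 10 cm clear above the tray, so that a colleague can peel the sheet off into it. Finish while holding it there in the gripper, with nothing else carrying it, and leave the bell, stamp and thread spool where they stand.

Things in the scene. Friction and masses are not known exactly. Their poses are not given: they have to be found in the camera images.
- lint_roller: Loose lint roller, 0.14 kg, 230 mm long: white roll (50 mm across) with a blue handle in line. Origin: centre of the roll's free end; z axis runs along it from roll (0-104 mm) to handle (122-230 mm; 29 mm wide along y, 20 along x). At the start the roll stands 75 mm deep in the stand's sleeve, handle up, leaning about 30 degrees toward the stand's +x; its y axis is level, across the lean.
- roll_middle (a point): The middle of the roller's white roll, on its axis, 52 mm from the free end face.
- handle_middle (a point): The middle of the roller's handle, on its axis, 176 mm from the roll's free end face.
- roller_stand: Stand fixed to the counter: dark foot 130 x 100 x 13 mm, grey round sleeve (63 mm outside, 55 inside, 75 deep) leaning 30 degrees from upright toward the stand's +x. Origin: centre of the foot's underside. Sleeve mouth: centre 10 mm to +x, 100 mm high, highest edge 117 mm. The roller has 2.5 mm play and slides out freely along the sleeve, up and toward +x. Place and yaw vary.
- sheet_tray: Shallow open grey plastic tray fixed to the counter (its place and yaw vary, on the other side from the stand), 140 mm along its x, 100 mm along its y, rim 31 mm high. Origin at the centre of its underside.
- service_bell: Loose counter bell with a steel dome on a black base, 84 mm across and 63 mm high, origin at the centre of its underside. A bystander.
- stamp: Loose wooden hand stamp standing on its base, 28 x 54 mm and 71 mm high, origin at the centre of its underside. A bystander.
- spool: Loose thread spool standing on end, 28 mm across and 42 mm high, origin at the centre of its underside. A bystander.
- ticket_printer: Fixed receipt printer, a box 182 mm deep, 132 mm wide and 121 mm high in the middle behind the work; origin at the centre of its underside. Only to be kept clear of; the room's wall rises close behind it.

How it is judged:
By the outcome, as a careful person would: the job done as asked, in the order asked, and still so for the second after the job is handed in, while the arm keeps its last pose, push and grip.
It also fails if it takes over 35 s, if anything falls off the work surface, if the arm or the gripper's body presses on something with over 40 N, if the wrist force passes 120 N, or if a joint passes its speed limit or range.

### The arm

A 6-joint arm with a two-finger parallel gripper is mounted at the origin on the work surface; the furniture and walls round the work are solid. World frame = base frame: x ahead of the robot, y to its left, z up, the work surface at z = 0. Lengths are in m, angles in rad, forces in N, time in s.
With the tool pointing down it reaches from about 0.35 to 0.725 m from the base axis. Payload 4.3 kg.
Tool frame: the origin (TCP) lies at the very end of the fingers, on their centre line; the grasp point (between the pads) lies 19 mm behind it (bot.hold_point_z is the distance from the TCP to the grasp point, in m); z points along the fingers, y is the line along which they close (so a half turn about z gives the same grasp; the last joint's range is limited). The gripper opens to 85 mm and grips with 20 to 120 N. Pads are 22 mm wide; open, the fingers measure 114 mm over their backs; the gripper's body (76 mm by 85 mm) begins 54 mm behind the grasp point. The pads swing forward as they close: fully open they stand 13 mm farther back than shut.
Start: joints at [-1.263, 0.377, 0.081, 1.274, 0, 1.46], TCP at [0.233, -0.526, 0.231] pointing down, gripper open.
Joint ranges: [-2.72, 2.72], [-0.84, 1.66], [-1.02, 1.22], [-1.77, 2.12], [-1.37, 1.28], [-3.14, 3.14]. Speed limits (rad/s): [2.57, 2.57, 3.14, 3.14, 3.14, 3.14].

### API

Orientations are given as a unit quaternion [w, x, y, z].
In Python, from rig import sensors, snapshot, calibration, order, find_in, outline_of, bot gives the robot as it stands. The module is installed in compiled form; this text tells all that it offers.
- The arm moves only by the tool carry_out, never from a script. Its argument "commands" is a list that holds one entry, the list of rows, each a list of 5 numbers: the opening, from 0 (shut) to 1 (fully open), then the shift along the tool's x, y, z in cm, then the turn about the tool's z in rad. A call has 1 to 20 rows; each row is the pose to reach, as a shift and turn from the pose commanded when the call began, along the tool's axes at that moment; what a row does not reach only later rows make up. A row lasts 1/10 s, in which the tool goes at most 50 mm and 8.59 degrees, less where a joint would pass 70% of its speed; a pose out of reach is approached as far as the arm can. A call with a gripper value outside its range is refused whole. The fingers move at their own pace and stop on an object; "newtons" is the grip in N (left out, the last holds). Time passes only in rows, so rows that repeat a pose let the fingers close. It gives the time, the measured TCP pose, the force, the opening and the grip force at its end, in the units of the state.
- sensors.observe(): the state, without advancing time (a new reading comes with each control period).
- snapshot(name): name is "scene" or "top" or "wrist"; returns the picture (400x640x3 uint8, blue, green, red); there is no depth.
- calibration(name): a dict with "fx", "fy", "cx", "cy" (pixels), "T" (4x4, takes a point from camera to world coordinates); the wrist camera has in their place "T_tool_cam" (4x4, takes a point from camera to tool coordinates, whose origin is the TCP and whose axes are the flange's). Camera axes: x right, y up, looking along -z (the intrinsics and any distortion apply to the point x, -y, -z); pixel columns grow to the right and rows downward; lengths in m; the calibration is good to about 2 mm. A picture is of the moment at which its call begins: read the wrist's pose just before it. calibration takes no time and is no camera call.
- order.hand_in(): hands the job in; it is judged then, once.
Trained networks look in the newest picture that a camera, given by its name, has taken for a name from the list of things; names that differ only in an ending like _2 or _b are one class to them, and where a whole thing is asked for, a point or a joint stands for the part that bears it (a point fixed in the world has none). Each returns a list of dicts, best first, with "confidence" (0 to 1); they miss things now and then, are a little off and sometimes report something else, mostly with a low value. They report only what shows in the picture. A call takes as long as a camera call.
- find_in(camera, name): "position" ([row, column] in pixels, amid what is visible of it).
- outline_of(camera, name): "mask" (400x640 bool, what is visible of it) and "position" ([row, column] in pixels, amid what is visible of it).
The state is a dict: "time": time; "joints": joint angles; "joint_velocities": joint speeds; "tau": joint torques, N m; "tool_pos": TCP position; "eef_rot": TCP orientation; "force": force on the tool from outside, world axes, zero at the start; "torque": the same for the moment, N m; "width": finger opening in m; "grasp_force": force on a finger pad.
Only numpy, scipy, OpenCV 4.12 (cv2) and the standard library are available. Lean on these libraries where they do the work, as an engineer would, in place of code of your own. Each camera call takes 0.05 s, during which the arm holds its last target. There are 200 camera calls.

## Working session

There is one attempt and no reset: what is moved stays moved. The work goes in short steps, Python scripts to look and compute and a tool call to move; the robot and the scene stay as the last step left them, time stands still between calls to the robot, and variables do not carry over. Pictures are saved under pics/ and viewed, at most 10 in all, crops included, and the job is handed in when it is done.

Besides the shell and the picture viewer there is one more tool, called after "Request:" as name(argument=value, ...) on one line, values as JSON. carry_out: Moves the arm, as the interface text tells. Its arguments: {"type":"object","properties":{"commands":{"type":"array"},"newtons":{"type":"number"}},"required":["commands"]}

```bash
mkdir -p pics; python3 - <<'E'
from rig import *
import cv2,numpy as np
s=sensors.observe();print({k:np.round(v,3) for k,v in s.items()})
np.set_printoptions(precision=4,suppress=True)
a=[snapshot(n) for n in("scene","top")]
for n,i in zip(("scene","top"),a):
    cv2.imwrite(f"pics/{n}0.png",i);print(n,calibration(n))
    for t in ["lint_roller","roller_stand","sheet_tray","service_bell","stamp","spool","ticket_printer","roll_middle","handle_middle"]:
        r=find_in(n,t); print(t,[(np.round(q["position"]),round(q["confidence"],2)) for q in r[:2]])
print(calibration("wrist"),bot.hold_point_z,[x for x in dir(bot) if x[0]!='_'])
E
```

```text
{'time': np.float64(0.0), 'joints': array([-1.263,  0.378,  0.08 ,  1.274,  0.   ,  1.46 ]), 'joint_velocities': array([-0.001, -0.001, -0.001, -0.002,  0.   , -0.001]), 'tau': array([-2.0000e-03, -4.6361e+01,  2.6987e+01,  2.1000e-02,  0.0000e+00,
       -0.0000e+00]), 'tool_pos': array([ 0.233, -0.525,  0.23 ]), 'eef_rot': array([-0.001,  0.978,  0.207, -0.   ]), 'force': array([ 0.173, -0.362, -0.458]), 'torque': array([ 0.027, -0.001,  0.044]), 'grasp_force': np.float64(0.0), 'width': np.float64(0.086)}
scene {'fx': 481.2058256252069, 'fy': 481.2058256252069, 'cx': 314.6871734553662, 'cy': 206.8710769664977, 'T': array([[-0.8597,  0.3912, -0.3285,  0.1906],
       [-0.5108, -0.6491,  0.5637,  0.5042],
       [ 0.0073,  0.6524,  0.7578,  0.7898],
       [ 0.    ,  0.    ,  0.    ,  1.    ]])}
lint_roller [(array([298., 271.]), 0.79), (array([269., 215.]), 0.34)]
roller_stand [(array([348., 301.]), 0.8)]
sheet_tray [(array([196., 359.]), 0.78)]
service_bell []
stamp []
spool []
ticket_printer []
roll_middle [(array([301., 269.]), 0.61)]
handle_middle []
top {'fx': 487.4281182086637
[... 273 characters left out ...]
roller [(array([232., 219.]), 0.97)]
roller_stand [(array([250., 242.]), 0.77)]
sheet_tray [(array([217., 386.]), 0.63)]
service_bell [(array([255., 320.]), 0.6), (array([160., 388.]), 0.23)]
stamp [(array([159., 388.]), 0.77)]
spool [(array([155., 251.]), 0.69)]
ticket_printer []
roll_middle [(array([226., 217.]), 0.88)]
handle_middle [(array([227., 219.]), 0.85)]
{'fx': 326.3505367509297, 'fy': 326.3505367509297, 'cx': 311.8167243889342, 'cy': 203.95365587956397, 'T_tool_cam': array([[-0.    ,  0.9589,  0.2839,  0.0712],
       [ 1.    , -0.0002,  0.0007, -0.0001],
       [ 0.0007,  0.2839, -0.9589, -0.141 ],
       [ 0.    ,  0.    ,  0.    ,  1.    ]])} 0.0187 ['IKError', 'hold_point_z']
```

View pics/scene0.png

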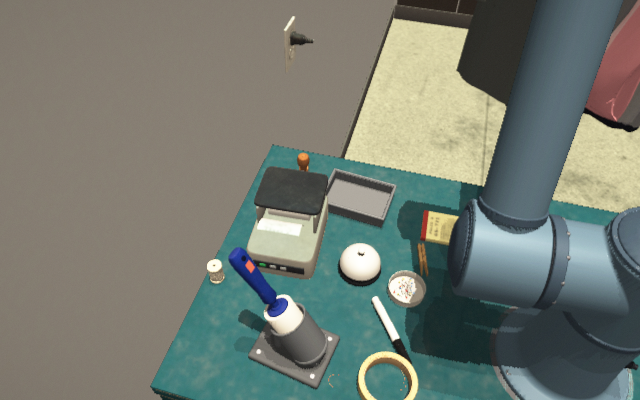

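View pics/top0.png

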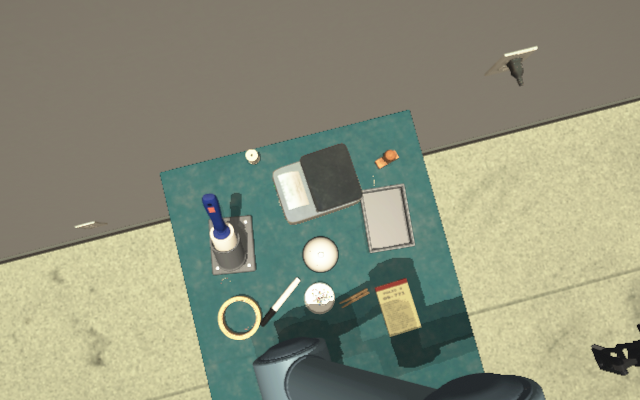

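Scene view: roller handle runs (row 255, col 238) to (305, 275), stand around (348, 295), tray at (196, 360), printer between, bell (262, 360). Top view: handle tip (200, 210), stand (245, 233), tray (217, 387), stamp (158, 388), spool (156, 252), bell (254, 320).

Moves keep the tool vertical, so I'll level the roller by pivoting it in a light grip over the tray rim. First I'll fit the poses to the masks.

```bash
cat > h.py <<'E'
import numpy as np,cv2
from rig import *
from scipy.optimize import minimize
np.set_printoptions(precision=4,suppress=True)
def proj(cal,P,T=None):
    T=cal["T"] if T is None else T
    p=(np.atleast_2d(P)-T[:3,3])@T[:3,:3]
    return np.c_[cal["fx"]*p[:,0]/-p[:,2]+cal["cx"],cal["fy"]*p[:,1]/p[:,2]+cal["cy"]]
def hull(img,px):
    cv2.fillConvexPoly(img,cv2.convexHull((px*16).astype(np.int32)),1,shift=4)
def cyl(o,d,e1,e2,s0,s1,r1,r2):
    a=np.linspace(0,2*np.pi,32,endpoint=False)
    c=np.outer(np.cos(a)*r1,e1)+np.outer(np.sin(a)*r2,e2)
    return np.r_[o+s0*d+c,o+s1*d+c]
def box(o,R,l,z0,z1):
    return np.array([o+R@np.array([i*l[0]/2,j*l[1]/2,z]) for i in(-1,1) for j in(-1,1) for z in(z0,z1)])
def rz(a): return np.array([[np.cos(a),-np.sin(a),0],[np.sin(a),np.cos(a),0],[0,0,1]])
def roller(p):
    R=rz(p[2]);d=R@[.5,0,3**.5/2];o=np.array([p[0],p[1],0])+R@[.01,0,.1]-.075*d
    return o,d,np.cross(R[:,1],d),R[:,1]
def rparts(o,d,e1,e2,s0):
    b=np.array([o+s*d+i*.010*e1+j*.0145*e2 for s in(.122,.230) for i in(-1,1) for j in(-1,1)])
    return [cyl(o,d,e1,e2,s0,.104,.025,.025),cyl(o,d,e1,e2,.104,.122,.008,.008),b]
def iou(a,b): return (a&b).sum()/max((a|b).sum(),1)
E
python3 - <<'E'
from h import *
cal={n:calibration(n) for n in("scene","top")};M={}
for n in cal:
    snapshot(n)
    for t in("lint_roller","roller_stand","sheet_tray"):
        r=outline_of(n,t)
        if r:M[n,t]=r[0]["mask"].astype(bool);print(n,t,r[0]["confidence"],M[n,t].sum())
def cost(p,show=0):
    c=[]
    o,d,e1,e2=roller(p);R=rz(p[2]);O=np.array([p[0],p[1],0])
    for n in cal:
        m=np.zeros((400,640),np.uint8)
        for q in rparts(o,d,e1,e2,.075):hull(m,proj(cal[n],q))
        if (n,"lint_roller") in M:c.append(iou(m>0,M[n,"lint_roller"]))
        f=np.zeros_like(m);hull(f,proj(cal[n],box(O,R,(.13,.1),0,.013)));hull(f,proj(cal[n],cyl(o,d,e1,e2,0,.075,.0315,.0315)))
        if (n,"roller_stand") in M:c.append(iou((f>0)&(m==0),M[n,"roller_stand"]))
    if show:print(c)
    return -np.mean(c)
def tc(p,show=0):
    c=[]
    for n in cal:
        m=np.zeros((400,640),np.uint8);hull(m,proj(cal[n],box(np.array([p[0],p[1],0]),rz(p[2]),(.14,.1),0,.031)))
        if (n,"sheet_tray") in M:c.append(iou(m>0,M[n,"sheet_tray"]))
    if show:print(c)
    return -np.mean(c)
def fit(f,x):
    x=np.array(x)
    for k in range(3):x=minimize(f,x,method="Nelder-Mead",options=dict(initial_simplex=x+np.r_[np.zeros((1,3)),np.diag([.015,-.015,.2])/(k+1)])).x
    f(x,1);return x
best=min((fit(cost,[.40,.2,a]) for a in(0,.3,)),key=cost);print("stand",best)
o,d,e1,e2=roller(best);print("d",d,"s185",o+.185*d,"end",o+.23*d)
t=min((fit(tc,[.46,-.15,a]) for a in(0,.15)),key=tc);print("tray",t)
c=cal["top"]
for nm,(r,k),z in(("bell",(254,320),.03),("stamp",(158,388),.04),("spool",(156,252),.03),("prn corner",(221,303),.0),("prn tl",(182,275),.1),("tape",(317,240),.01),("matchTL",(290,377),.02),("edgeR",(217,432),0)):
    v=c["T"][:3,:3]@[(k-c["cx"])/c["fx"],-(r-c["cy"])/c["fy"],-1];q=c["T"][:3,3];print(nm,q+v*(z-q[2])/v[2])
E
```

```text
scene lint_roller 0.79 2073
scene roller_stand 0.6 3868
scene sheet_tray 0.73 2806
top lint_roller 0.84 1047
top roller_stand 0.63 1702
top sheet_tray 0.61 2979
[np.float64(0.7766917293233083), np.float64(0.9197619047619048), np.float64(0.8130990415335463), np.float64(0.8699738903394256)]
[np.float64(0.7672768023907359), np.float64(0.9133932796971131), np.float64(0.8356387306753458), np.float64(0.8678459937565036)]
stand [0.3971 0.2114 0.1168]
d [0.4966 0.0583 0.866 ] s185 [0.4617 0.219  0.1953] end [0.484  0.2216 0.2342]
[np.float64(0.9227212681638045), np.float64(0.9529843281093698)]
[np.float64(0.922035018169805), np.float64(0.9494176372712146)]
tray [ 0.4631 -0.145   0.1716]
bell [0.3786 0.0092 0.03  ]
stamp [ 0.5986 -0.1452  0.04  ]
spool [0.6025 0.1676 0.03  ]
prn corner [0.4548 0.049  0.    ]
prn tl [0.5329 0.1082 0.1   ]
tape [0.2348 0.19   0.01  ]
matchTL [ 0.2981 -0.121   0.02  ]
edgeR [ 0.4665 -0.254   0.    ]
```

```bash
cat >> h.py <<'E'
from scipy.spatial.transform import Rotation as Ro
def st():
    s=sensors.observe();w=s["eef_rot"];return s["tool_pos"],Ro.from_quat([w[1],w[2],w[3],w[0]]).as_matrix(),s
def plan(*W,yaw=None,ref=None):
    p,R,s=st();y=np.arctan2(R[1,0],R[0,0])
    print("t",s["time"],"tcp",p,"yaw",np.degrees(y),"z",R[:,2],"q",s["joints"],"w",s["width"])
    for w in W:print((R.T@(np.array(w)-p)*100).round(1))
    if yaw is not None:print("turn",-((np.radians(yaw)-y+np.pi)%(2*np.pi)-np.pi))
E
python3 -c "
from h import *
plan((.42,-.3,.35),(.45,0,.36),(.462,.219,.31),yaw=186.7)"
```

```text
t 1.4 tcp [ 0.2333 -0.5256  0.2313] yaw 23.936890197843766 z [ 0.     -0.0001 -1.    ] q [-1.2633  0.3773  0.081   1.2744 -0.      1.4605] w 0.08555472945127822
[ 26.2 -13.  -11.9]
[ 41.1 -39.2 -12.9]
[ 51.1 -58.8  -7.9]
turn -2.840752166832683
```

Request:
carry_out(commands=[[[0.8,26.2,-13,-11.9,-0.9],[0.8,26.2,-13,-11.9,-0.9],[0.8,26.2,-13,-11.9,-0.9],[0.8,26.2,-13,-11.9,-0.9],[0.8,26.2,-13,-11.9,-0.9],[0.8,26.2,-13,-11.9,-0.9],[0.8,41,-39,-12.9,-1.8],[0.8,41,-39,-12.9,-1.8],[0.8,41,-39,-12.9,-1.8],[0.8,41,-39,-12.9,-1.8],[0.8,41,-39,-12.9,-1.8],[0.8,41,-39,-12.9,-1.8],[0.8,51,-58.8,-12,-2.84],[0.8,51,-58.8,-12,-2.84],[0.8,51,-58.8,-12,-2.84],[0.8,51,-58.8,-12,-2.84],[0.8,51,-58.8,-12,-2.84],[0.8,51,-58.8,-10,-2.84],[0.8,51,-58.8,-8,-2.84],[0.8,51,-58.8,-8,-2.84]]])

```text
time: 3.4
tool_pos: [0.4593, 0.2188, 0.3087]
eef_rot: [-0.002, -0.058, 0.998, -0.001]
force: [-1.2, 0.3, -0.5]
width: 0.0681
grasp_force: 0.0
```

```bash
python3 - <<'E'
from h import *
plan((.462,.219,.176),yaw=186.7)
p,R,s=st();img=snapshot("wrist").copy();c=calibration("wrist")
T=np.eye(4);T[:3,:3]=R;T[:3,3]=p;T=T@c["T_tool_cam"]
o,d,e1,e2=roller([.3971,.2114,.1168])
for q in rparts(o,d,e1,e2,.075):
    h=cv2.convexHull(proj(c,q,T).astype(np.int32));cv2.polylines(img,[h],True,(0,255,0),1)
cv2.imwrite("pics/w1.png",img)
E
```

```text
t 3.4 tcp [0.4593 0.2188 0.3087] yaw -173.30437463321528 z [-0.0048 -0.0017 -1.    ] q [ 0.3198  0.2371  0.0852  1.424  -0.0001  0.203 ] w 0.06810716107790044
[-0.3  0.  13.3]
turn -7.63517531741087e-05
```

View pics/w1.png

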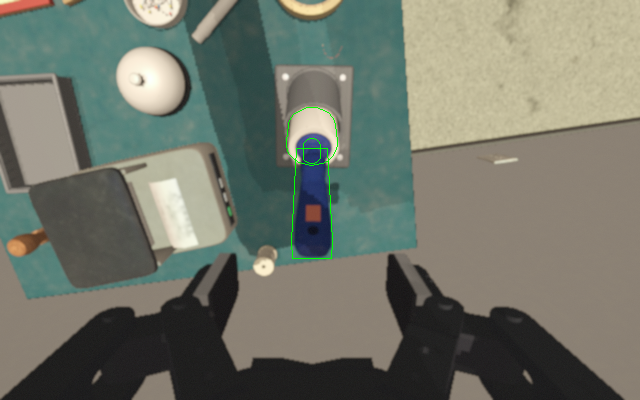

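The wrist view matches the fitted overlay: handle from (150, 312) to (257, 312), centred between the fingers. I'll descend and close.

Request:
carry_out(commands=[[[0.8,-0.3,0,4,0],[0.8,-0.3,0,7.5,0],[0.8,-0.3,0,10.5,0],[0.8,-0.3,0,12.5,0],[0.8,-0.3,0,13.2,0],[0.8,-0.3,0,13.2,0],[0,-0.3,0,13.2,0],[0,-0.3,0,13.2,0],[0,-0.3,0,13.2,0],[0,-0.3,0,13.2,0],[0,-0.3,0,13.2,0],[0,-0.3,0,13.2,0]]], newtons=60)

```text
time: 4.65
tool_pos: [0.4652, 0.2196, 0.1807]
eef_rot: [0.002, -0.058, 0.998, 0.0]
force: [0.0, 0.6, 6.7]
width: 0.0265
grasp_force: 58.9
```

```bash
python3 -c "
from h import *
p,R,s=st();d=np.array([.4966,.0583,.866])
plan(p+.09*d,p+.11*d,yaw=186.7);print(s['force'],s['grasp_force'])"
```

```text
t 4.65 tcp [0.4652 0.2196 0.1807] yaw -173.3486837801083 z [ 0.0034  0.0011 -1.    ] q [ 0.3177  0.273  -0.1991  1.0952 -0.      0.2016] w 0.026509076047144944
[-4.5  0.  -7.8]
[-5.5  0.  -9.5]
turn -0.0008496922552065911
[0.0345 0.6389 6.6945] 58.88757168932898
```

```bash
python3 -c "
from h import *
plan((.50,.22,.37),(.47,0,.37),(.479,-.239,.30),yaw=99.8)"
```

```text
t 4.65 tcp [0.4652 0.2196 0.1807] yaw -173.3486837801083 z [ 0.0034  0.0011 -1.    ] q [ 0.3177  0.273  -0.1991  1.0952 -0.      0.2016] w 0.026509076047144944
[ -3.5  -0.4 -18.9]
[  2.  -21.9 -19. ]
[  3.9 -45.7 -12. ]
turn 1.5158414277278656
```

Request:
carry_out(commands=[[[0,-1,0,-1.7,0],[0,-2,0,-3.5,0],[0,-3.3,0,-5.7,0],[0,-4.6,0,-8,0],[0,-5.5,0,-9.5,0],[0,-5.5,0,-9.5,0]]])

```text
time: 5.25
tool_pos: [0.5204, 0.2258, 0.2759]
eef_rot: [0.002, -0.058, 0.998, 0.0]
force: [0.2, 0.8, -0.8]
width: 0.0269
grasp_force: 59.4
```

```bash
python3 - <<'E'
from h import *
plan((.51,.225,.37),(.47,0,.37),(.479,-.239,.30),yaw=99.8)
print(st()[2]["force"])
cv2.imwrite("pics/s1.png",snapshot("scene"))
E
```

```text
t 5.25 tcp [0.5204 0.2258 0.2759] yaw -173.3667080966445 z [ 0.0036  0.0008 -1.    ] q [ 0.2978  0.3521  0.1587  1.3737 -0.0003  0.182 ] w 0.026873205334506232
[ 1.   0.  -9.4]
[  7.6 -21.8  -9.4]
[  9.5 -45.7  -2.5]
turn 1.515526844058888
[ 0.1725  0.7996 -0.8397]
```

View pics/s1.png

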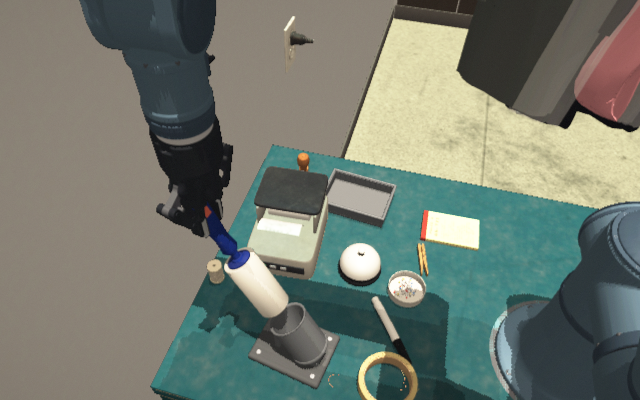

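The roller is out of the sleeve (roll from (262, 240) to (312, 285)) and still at its lean. Next is the move to the tray with a quarter turn.

Request:
carry_out(commands=[[[0,1,0,-4.5,0],[0,1,0,-9,0],[0,3,-5,-9.4,0.15],[0,5,-9.5,-9.4,0.3],[0,6.5,-14,-9.4,0.45],[0,7.2,-18,-9.4,0.6],[0,7.6,-22,-9.4,0.75],[0,8,-26,-9.4,0.9],[0,8.5,-30,-9.4,1.05],[0,9,-34,-9.4,1.2],[0,9.5,-38,-8,1.35],[0,9.5,-42,-5,1.516],[0,9.5,-45.7,-2.5,1.516],[0,9.5,-45.7,-2.5,1.516],[0,9.5,-45.7,-2.5,1.516]]])

```text
time: 6.8
tool_pos: [0.4754, -0.2388, 0.297]
eef_rot: [-0.003, 0.645, 0.764, -0.0]
force: [0.0, 0.8, -2.0]
width: 0.0268
grasp_force: 59.8
```

```bash
python3 - <<'E'
from h import *
C=np.array([.463,-.145,0]);y=np.array([-.1705,.9854,0])
def G(u,z):return C+(u-.05)*y+np.array([0,0,z-.019])
L=.162
W=[G(-.045,.20)]+[G(.025*np.sin(t)-L*np.cos(t),.031+.025*np.cos(t)+L*np.sin(t)) for t in np.radians([58,50,40,30,20,10,0])]
plan(*W,yaw=99.8)
cv2.imwrite("pics/s2.png",snapshot("scene"))
snapshot("top")
c=calibration("top");p,R,s=st();g=p-.019*R[:,2]
for n in("scene","top"):
    r=outline_of(n,"lint_roller")
    if r:
        m=r[0]["mask"].astype(np.uint8);cal=calibration(n);print(n,r[0]["confidence"],r[0]["position"],m.sum(),end=" ")
        v=np.r_[y[:2]];best=[]
        for sg in(.18,.185,.19,.195,.2):
            for th in range(40,76,3):
                t=np.radians(th);d=-np.r_[v*np.cos(t),-np.sin(t)];o=g-sg*d;e2=np.array([y[1],-y[0],0]);e1=np.cross(e2,d)
                f=np.zeros((400,640),np.uint8)
                for q in rparts(o,d,e1,e2,0):hull(f,proj(cal,q))
                best.append((iou(f>0,m>0),sg,th))
        print(sorted(best)[-3:])
E
```

```text
t 6.8 tcp [ 0.4754 -0.2388  0.297 ] yaw 99.72295246408727 z [-0.0044  0.0033 -1.    ] q [-0.585   0.2859  0.12    1.4104  0.0003  0.8161] w 0.02676353331981328
[-0.1  0.4 11.6]
[-2.1  0.4 13.4]
[-4.1  0.4 14.5]
[-6.4  0.4 16.1]
[-8.4  0.5 18.2]
[-10.    0.5  20.6]
[-11.2   0.5  23.2]
[-11.8   0.5  26. ]
turn -0.0013447331822256103
top 0.66 [212.3, 428.4] 1699 [(np.float64(0.7331499312242091), 0.2, 67), (np.float64(0.7345761207279183), 0.195, 64), (np.float64(0.7552130553037172), 0.2, 64)]
```

View pics/s2.png

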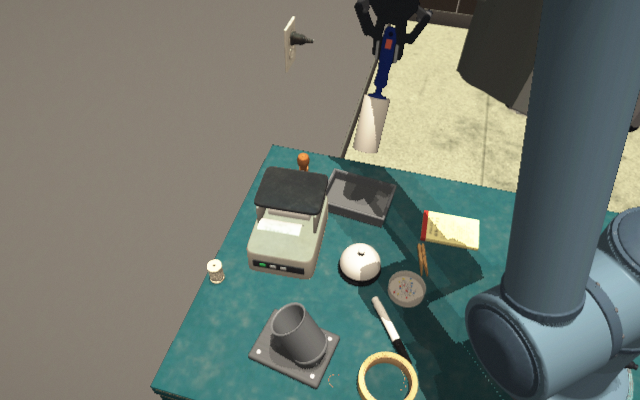

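The roller hangs over the tray: handle at (50, 385), roll end at (150, 367). Next I reduce the grip to 20 N and tip it over the near rim.

Request:
carry_out(commands=[[[0,0,0.4,4,0],[0,0,0.4,8,0],[0,0,0.4,11,0],[0,-0.2,0.4,11.8,0],[0,-1.2,0.4,12.6,0],[0,-2.1,0.4,13.4,0],[0,-3.1,0.4,14,0],[0,-4.1,0.4,14.5,0],[0,-5.3,0.4,15.3,0],[0,-6.4,0.4,16.1,0],[0,-7.4,0.4,17.1,0],[0,-8.4,0.4,18.2,0],[0,-8.4,0.4,18.2,0]]], newtons=20)

```text
time: 8.3
tool_pos: [0.4949, -0.3229, 0.1154]
eef_rot: [-0.001, 0.645, 0.764, -0.0]
force: [0.2, 2.4, 0.2]
width: 0.0268
grasp_force: 41.5
```

```bash
python3 - <<'E'
from h import *
plan(yaw=99.8);print(st()[2]["force"])
cv2.imwrite("pics/s3.png",snapshot("scene"))
E
```

```text
t 8.3 tcp [ 0.4949 -0.3229  0.1154] yaw 99.7064121945658 z [-0.0015  0.0001 -1.    ] q [-0.6849  0.466  -0.089   1.017  -0.0009  0.7165] w 0.026840468045979813
turn -0.0016334153445427546
[0.1778 2.4268 0.182 ]
```

View pics/s3.png

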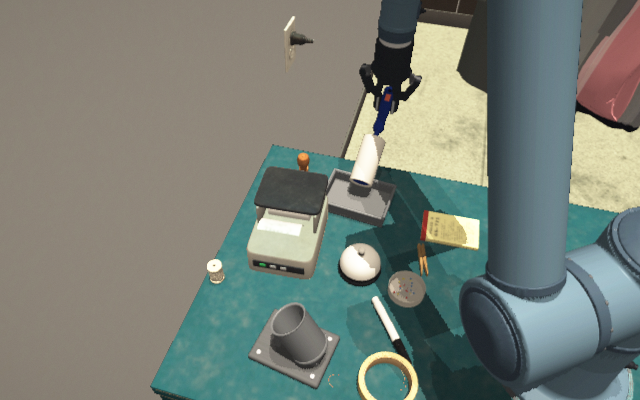

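Tipping works: the roll rests on the near rim at (160, 370) and is swinging up. I'll continue to level.

Request:
carry_out(commands=[[[0,-0.8,0,1.2,0],[0,-1.6,0,2.4,0],[0,-2.2,0,3.7,0],[0,-2.8,0,5,0],[0,-3.2,0,6.4,0],[0,-3.4,0,7.8,0],[0,-3.4,0,7.8,0],[0,-3.4,0,7.8,0]]])

```text
time: 9.15
tool_pos: [0.5007, -0.3546, 0.0388]
eef_rot: [-0.001, 0.644, 0.765, -0.0]
force: [-0.2, 0.7, 0.6]
width: 0.0267
grasp_force: 34.1
```

```bash
cat > fitang.py <<'E'
from h import *
def run():
    p,R,s=st();g=p-.019*R[:,2];M={}
    for n in("scene","top","wrist"):
        snapshot(n);r=outline_of(n,"lint_roller")
        cal=calibration(n);T=cal.get("T")
        if T is None:
            T=np.eye(4);T[:3,:3]=R;T[:3,3]=p;T=T@cal["T_tool_cam"]
        if r:M[n]=(r[0]["mask"].astype(bool),cal,T);print(n,r[0]["confidence"],M[n][0].sum())
    h=R[:,0]
    def mk(x):
        sg,th,dy=x;d=-np.r_[h[:2]*np.cos(th),-np.sin(th)];d/=np.linalg.norm(d);e2=np.array([h[1],-h[0],0]);return g-sg*d,d,np.cross(e2,d),e2
    def cost(x):
        c=[]
        for n,(m,cal,T) in M.items():
            f=np.zeros((400,640),np.uint8);hull(f,proj(cal,cyl(*mk(x),0,.104,.025,.025),T))
            full=f.copy()
            for q in rparts(*mk(x),0)[1:]:hull(full,proj(cal,q,T))
            # roll must be in mask; mask must be in full model (handle may be hidden by gripper)
            c.append(((f>0)&m).sum()/((f>0)|(m&(full==0))).sum())
        return -np.mean(c)
    best=min(([cost((sg,th,0)),sg,th] for sg in np.arange(.175,.211,.005) for th in np.radians(np.arange(-20,50,4))))
    r=minimize(cost,[best[1],best[2],0],method="Nelder-Mead",options=dict(initial_simplex=np.array([[best[1],best[2],0],[best[1]+.006,best[2],0],[best[1],best[2]+.06,0],[best[1],best[2],.01]])))
    o,d,_,_=mk(r.x);print("iou",-r.fun,"sg",r.x[0],"tilt deg (roll down +)",np.degrees(r.x[1]),"roll_mid",o+.052*d,"free end",o)
    return o,d
E
python3 - <<'E'
from fitang import *
plan(yaw=99.8);print(st()[2]["force"],st()[2]["grasp_force"]);run()
cv2.imwrite("pics/s4.png",snapshot("scene")[60:280,240:480].repeat(2,0).repeat(2,1))
E
```

```text
t 9.15 tcp [ 0.5007 -0.3546  0.0388] yaw 99.80926780740903 z [-0.0011  0.0009 -1.    ] q [-0.7196  0.5732 -0.1237  0.8753 -0.      0.68  ] w 0.026729093388906812
turn 0.00016175375372817768
[-0.1525  0.671   0.6051] 34.08251100074267
scene 0.56 1320
top 0.88 1437
wrist 0.71 27464
iou 0.9070466261837243 sg 0.18684764476104296 tilt deg (roll down +) 2.0176800099544896 roll_mid [ 0.4777 -0.2218  0.053 ] free end [ 0.4689 -0.1706  0.0512]
```

View pics/s4.png

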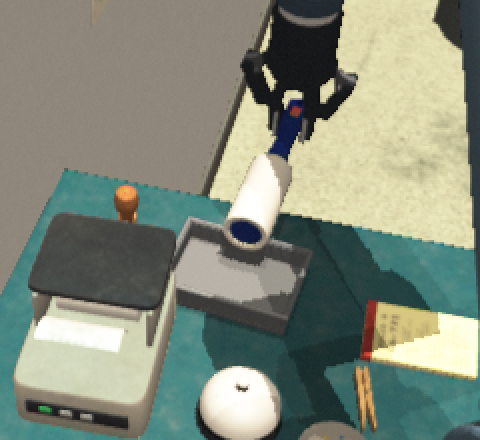

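Now close to level: the roll end sits at crop (232, 245), resting on the near rim. A touch lower, then a firm grip and lift.

Request:
carry_out(commands=[[[0,0,0,0.2,0],[0,0,0,0.4,0],[0,0,0,0.4,0],[0,0,0,0.4,0]]], newtons=20)

```text
time: 9.9
tool_pos: [0.5015, -0.3556, 0.0356]
eef_rot: [0.001, 0.644, 0.765, -0.0]
force: [-0.4, -2.3, 0.5]
width: 0.027
grasp_force: 34.0
```

Request:
carry_out(commands=[[[0,0,0,0,0],[0,0,0,0,0],[0,0,0,0,0],[0,0,0,0,0],[0,0,0,0,0],[0,0,0,0,0],[0,0,0,-0.5,0],[0,0,0,-1.5,0],[0,0,0,-3,0],[0,0,0,-5,0],[0,0,0,-7,0],[0,0,0,-9,0],[0,1,0,-11,0],[0,2,0,-13,0],[0,3.5,0,-15,0],[0,5,0,-17,0],[0,6.5,0,-18,0],[0,7.3,0,-18,0],[0,7.8,0,-18,0],[0,7.8,0,-18,0]]], newtons=120)

```text
time: 11.9
tool_pos: [0.4871, -0.2771, 0.2141]
eef_rot: [-0.001, 0.644, 0.765, -0.0]
force: [-1.1, -0.1, -2.3]
width: 0.0243
grasp_force: 117.9
```

```bash
python3 - <<'E'
from fitang import *
plan(yaw=99.8);print(st()[2]["force"],st()[2]["grasp_force"]);o,d=run();run()
im=snapshot("scene").copy();cv2.imwrite("pics/s5.png",im[20:280,220:480].repeat(2,0).repeat(2,1))
E
```

```text
t 11.9 tcp [ 0.4871 -0.2771  0.2141] yaw 99.83752596394079 z [-0.002   0.0013 -1.    ] q [-0.6304  0.3544  0.0029  1.2217 -0.0001  0.7687] w 0.02432292848173474
turn 0.0006549516257514654
[-1.1391 -0.1044 -2.2666] 117.85917470144341
scene 0.73 1844
top 0.64 2024
wrist 0.82 27377
iou 0.9270528789094 sg 0.18721432458287024 tilt deg (roll down +) 3.140348732505931 roll_mid [ 0.4641 -0.1441  0.2257] free end [ 0.4552 -0.093   0.2228]
scene 0.75 1861
top 0.67 2057
wrist 0.93 26743
iou 0.930632652839917 sg 0.18653736043969235 tilt deg (roll down +) 2.5479123525824043 roll_mid [ 0.4649 -0.1461  0.2278] free end [ 0.4561 -0.0949  0.2255]
```

View pics/s5.png

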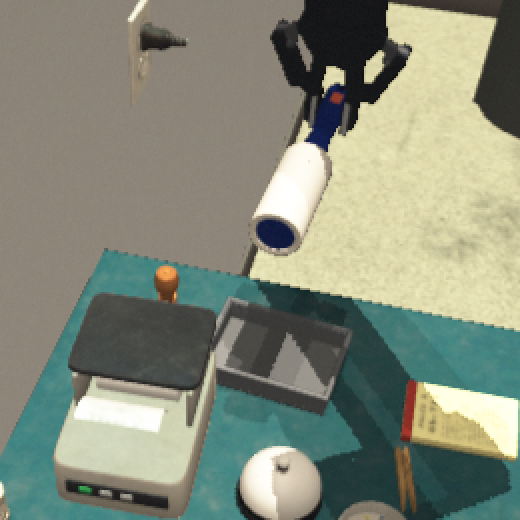

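Held nearly level (tilt about 2–3°), with the roll middle within about 2 mm of the tray centre. I'll hold for a second to check that it doesn't creep.

Request:
carry_out(commands=[[[0,0,0,0,0],[0,0,0,0,0],[0,0,0,0,0],[0,0,0,0,0],[0,0,0,0,0],[0,0,0,0,0],[0,0,0,0,0],[0,0,0,0,0],[0,0,0,0,0],[0,0,0,0,0],[0,0,0,0,0],[0,0,0,0,0],[0,0,0,0,0],[0,0,0,0,0],[0,0,0,0,0]]])

```text
time: 14.05
tool_pos: [0.4879, -0.2782, 0.2153]
eef_rot: [0.0, 0.644, 0.765, -0.0]
force: [0.5, 0.3, -2.0]
width: 0.0246
grasp_force: 117.9
```

```bash
python3 - <<'E'
from fitang import *
plan();run();run();print(find_in("top","stamp")[:1],find_in("top","spool")[:1],find_in("top","service_bell")[:1])
E
```

```text
t 14.05 tcp [ 0.4879 -0.2782  0.2153] yaw 99.79858531088331 z [ 0.     -0.0001 -1.    ] q [-0.6311  0.3541  0.0057  1.2223 -0.0001  0.7687] w 0.024592283585146743
scene 0.88 1905
top 0.65 2015
wrist 0.71 26808
iou 0.9271161807621525 sg 0.18660937571303754 tilt deg (roll down +) 4.220531398047675 roll_mid [ 0.465  -0.1459  0.2244] free end [ 0.4562 -0.0948  0.2206]
scene 0.96 1825
top 0.74 2144
wrist 0.81 27194
iou 0.6303210805769776 sg 0.1870941412758893 tilt deg (roll down +) 2.5946130719958878 roll_mid [ 0.4649 -0.1452  0.2282] free end [ 0.4561 -0.094   0.2258]
[{'position': [161.2, 388.7], 'confidence': 0.62}] [{'position': [154.3, 252.4], 'confidence': 0.54}] [{'position': [255.4, 319.8], 'confidence': 0.56}]
```

```bash
python3 -c "
from rig import *
print(order.hand_in())"
```

```text
the job is handed in; nothing more can be done
None
```

I've handed the job in with the roller held still at 118 N over the tray, the middle of the roll about 2 mm from the tray's centre and about 17 cm clear above its rim. It measured 2.5–4° off level, roll end low, of which I put about 1.5° down to camera bias. The bell, stamp and spool are where they stood.

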